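# Roll a vial onto the reading line and read its code

### The job

Without picking anything up, use the fingertips on top of the larger lying vial (the one 24 mm thick) to roll it sideways over the mat until it lies along the red line, centred over the line and still with its base towards the reader. Then press the reader's blue button down and let it come up again. Do not press the button before the vial is on the line, and leave the small vial and everything else as it is.

Things in the scene. Friction and masses are not known exactly. Their poses are not given: they have to be found in the camera images.
- read_mat: fixed dark silicone mat with a red line 6 mm wide on a grey field. Origin: on the desk, under the red line; x along the line towards the reader (line from x = -58 to +42 mm), y across it, z up. It spans x -63 to +127, y -110 to +110 mm; its top is at z = 3 mm. A let-go vial comes to rest within a few mm. The white reader stands fixed on the mat at x = 55 to 111 mm, y = -40 to 40 mm, 45 mm high.
- sample_vial_mid (a point): centre of the larger lying vial (glass, pale yellow filling, black cap; 24 mm thick, 60 mm long, about 30 g), on its axis half-way along, 15 mm above the desk; its top is 27 mm above the desk. It starts 50 to 70 mm to one side of the line, within 3 degrees of parallel, base to the reader. Fingertips pressed lightly on its top and moved sideways roll it half as far as they move.
- sample_vial: the same larger vial: the origin is the centre of its base, z runs along its axis from base to cap; x and y turn with it as it rolls
- small_vial_mid (a point): centre of the smaller lying vial (dark grey filling, black cap, 17 mm in diameter, 38 mm long), on the mat on the other side of the line; to be left where it is
- read_button (a joint): travel of the blue round button on the reader (m): 0 up, 0.006 fully down, where it takes 5 N; it springs back
- read_button_top (a point): middle of the top of the blue button, 26 mm in diameter, on top of the reader; pressed straight down
- standing_vial: small black-capped vial, 17 mm in diameter and 39 mm high, standing at the left of the desk, origin under its centre; bystander
- conical_flask: conical flask with pink contents, 65 mm across and 86 mm high, right of the mat, origin under its centre; bystander
- loose_cap: black screw cap, 23 mm across and 12 mm high, at the right of the mat, origin under its centre; bystander
- boat: white weighing boat, 34 x 58 x 12 mm, left of the mat, origin under its centre; bystander
Not all that is in view belongs to the job. Leave any orange or purple look-alike of the sample_vial alone.

How it is judged:
On the way, in this order (a step that is already met when the one before it is completed fails the run):
1. the larger vial turns as it crosses the mat towards the line (angular speed of sample_vial above 0.3 rad/s and height (world z) of sample_vial_mid below 0.018 m and (y of sample_vial_mid in the frame of read_mat between 0.012 and 0.045 m or y of sample_vial_mid in the frame of read_mat between -0.045 and -0.012 m)), for 0.1 s.
2. the larger vial is at rest along the red line (y of sample_vial_mid in the frame of read_mat between -0.006 and 0.006 m and x of sample_vial_mid in the frame of read_mat between -0.02 and 0.02 m and angle between the z axis of sample_vial and the x axis of read_mat, either way round below 0.2 rad and height (world z) of sample_vial_mid below 0.018 m and linear speed of sample_vial below 0.008 m/s), for 0.2 s.
3. the blue button is pressed at least 4 mm with the vial on the line (y of sample_vial_mid in the frame of read_mat between -0.006 and 0.006 m and x of sample_vial_mid in the frame of read_mat between -0.02 and 0.02 m and angle between the z axis of sample_vial and the x axis of read_mat, either way round below 0.2 rad and height (world z) of sample_vial_mid below 0.018 m and value of joint read_button above 0.004 m), for 0.05 s.
At the end, for the whole second after the job is handed in: The larger vial lies still on the mat along the red line: its centre within 6 mm of the line's middle sideways and within 20 mm of the mat's origin along it, its axis within 0.2 rad of the line; the button is up again (under 1.5 mm) and the small vial is within 12 mm of where it was (all of step 2 and value of joint read_button below 0.0015 m and distance of small_vial_mid from where it was at the start of the episode below 0.012 m); the robot touches nothing.
It fails at once if the larger vial is lifted off the mat (more than 6 mm) or stood up (height (world z) of sample_vial_mid above 0.021 m or angle between sample_vial's own z axis and vertical below 1.1 rad).
It fails at once if the vial is turned end for end, away from the line's direction (more than 0.8 rad) (angle between the z axis of sample_vial and the x axis of read_mat, either way round above 0.8 rad).
It fails at once if the button is pressed (3 mm) while the vial is more than 10 mm from the line (value of joint read_button above 0.003 m and not (y of sample_vial_mid in the frame of read_mat between -0.01 and 0.01 m)).
It fails at once if the small lying vial is moved more than 12 mm (distance of small_vial_mid from where it was at the start of the episode above 0.012 m).
It fails at once if a bystander is moved more than 15 mm (distance of any of standing_vial, conical_flask, loose_cap, boat from where it was at the start of the episode above 0.015 m).
It also fails if it takes over 48 s, if anything falls off the work surface, if the arm or the gripper's body presses on something with over 40 N, if the wrist force passes 120 N, or if a joint passes its speed limit or range.

### The arm

A 6-joint arm with a two-finger parallel gripper is mounted at the origin on a cart in front of the work surface, level with it; the furniture and walls round the work are solid. World frame = base frame: x ahead of the robot, y to its left, z up, the work surface at z = 0. Lengths are in m, angles in rad, forces in N, time in s.
With the tool pointing down it reaches from about 0.3 to 0.75 m from the base axis. Payload 8.5 kg.
Tool frame: the origin (TCP) lies midway between the tips of the shut fingers; the grasp point (between the pads) lies env.pinch_z behind it (env.pinch_z is the distance from the TCP to the grasp point, in m); y points along the fingers, z is the direction in which the jaws open and shut, and the axes are right-handed (so a half turn about y gives the same grasp; the last joint's range is limited). The gripper opens to 88 mm and grips with 3 to 60 N. Pads are 18 mm wide; open, the fingers measure 123 mm over their backs; the gripper's body (75 mm by 187 mm) begins 45 mm behind the grasp point.
Start: joints at [1.113, 0.381, 1.297, -0, 1.464, -0.215], TCP at [0.132, 0.534, 0.239] pointing down, gripper open.
Joint ranges: [-3.11, 3.11], [-0.89, 2.33], [0.22, 2.48], [-1.42, 4.56], [0.17, 2.85], [-2.88, 2.88]. Speed limits (rad/s): [2.39, 2.39, 3.14, 3.14, 3.14, 3.14].

### API

Orientations are given as a unit quaternion [w, x, y, z].
In Python, from rig import env, cams, ticket, spotter gives the robot as it stands. The module is installed in compiled form; this text tells all that it offers.
- The arm moves only by the tool apply_moves, never from a script. Its argument "series" is a list that holds one entry, the list of rows, each a list of 7 numbers: the shift along the tool's x, y, z in cm, then the turn, a rotation vector about the tool's x, y, z in rad, then the opening, from 0 (shut) to 1 (fully open). A call has 1 to 12 rows; each row shifts and turns the pose as measured when the row begins, along the tool's axes as they then stand; what a row does not reach is not made up. A row lasts 1/8 s, in which the tool goes at most 62.5 mm and 10.7 degrees, less where a joint would pass 70% of its speed; a pose out of reach is approached as far as the arm can. A call is refused whole if a number of a shift passes 6.25 or a number of a turn 0.188, either way. A call with a gripper value outside its range is refused whole. The fingers move at their own pace and stop on an object; "newtons" is the grip in N (left out, the last holds). Time passes only in rows, so rows that do not move let the fingers close. It gives the time, the measured TCP pose, the force and the opening at its end, in the units of the state.
- env.get_obs(): the state, without advancing time (a new reading comes with each control period).
- cams.capture(name): name is "scene" or "top" or "wrist"; returns the picture (420x560x3 uint8, red, green, blue); there is no depth.
- cams.get_calibration(name): a dict with "camera_matrix" (3x3 intrinsics, pixels), "k1" (the pictures are not rectified: a ray, as slopes to the right and down, at radius r is drawn at 1 + k1 r^2 times it, then the intrinsics apply), "origin" and "rotation" of the camera in the world; the wrist camera has in their place "mount" (4x4, takes a point from camera to tool coordinates, whose origin is the TCP and whose axes are the tool frame's). Camera axes: x right, y down, z forward; pixel columns grow to the right and rows downward; lengths in m; the calibration is good to about 2 mm. A picture is of the moment at which its call begins: read the wrist's pose just before it. get_calibration takes no time and is no camera call.
- ticket.job_done(): hands the job in, once; it reports no verdict.
Trained networks look in the newest picture that a camera, given by its name, has taken for a name from the list of things; names that differ only in an ending like _2 or _b are one class to them, and where a whole thing is asked for, a point or a joint stands for the part that bears it (a point fixed in the world has none). Each returns a list of dicts, best first, with "score" (0 to 1); they miss things now and then, are a little off and sometimes report something else, mostly with a low value. They report only what shows in the picture. A call takes as long as a camera call. They do not tell look-alikes from the thing itself.
- spotter.search_frame(camera, target): "extent" ([left, top, right, bottom] in pixels, round what is visible of it).
- spotter.silhouettes(camera, target): "region" (420x560 bool, what is visible of it) and "extent" ([left, top, right, bottom] in pixels, round what is visible of it).
- spotter.tip_of(camera, target): "location" ([column, row] in pixels: a listed point, or the origin of a listed thing).
The state is a dict: "clock": time; "joints": joint angles; "qvel": joint speeds; "tau": joint torques, N m; "tool_pos": TCP position; "ee_rot": TCP orientation; "contact_force": force on the tool from outside, world axes, zero at the start; "torque": the same for the moment, N m; "width": finger opening in m.
Only numpy, scipy, OpenCV 4.12 (cv2) and the standard library are available. Lean on these libraries where they do the work, as an engineer would, in place of code of your own. Each camera call takes 0.05 s, during which the arm holds its last target.

## Working session

There is one attempt and no reset: what is moved stays moved. The work goes in short steps, Python scripts to look and compute and a tool call to move; the robot and the scene stay as the last step left them, time stands still between calls to the robot, and variables do not carry over. Pictures are saved under pics/ and viewed, and the job is handed in when it is done.

Besides the shell and the picture viewer there is one more tool, called by a JSON object that holds its "name" and its "arguments", one argument or row to a line. apply_moves: Moves the arm, as the interface text tells. Its arguments: {"type":"object","properties":{"series":{"type":"array","items":{"type":"array","items":{"type":"array","items":{"type":"number"}}}},"newtons":{"type":"number"}},"required":["series"]}

```bash
mkdir -p pics; ls; cat > h.py <<'E'
from rig import env, cams, ticket, spotter
import numpy as np, cv2
from scipy.spatial.transform import Rotation as R
def save(n,im): cv2.imwrite('pics/'+n,im[:,:,::-1])
def Rt(o): w,x,y,z=o['ee_rot']; return R.from_quat([x,y,z,w]).as_matrix()
def ray(c,px,cam_pose=None):
    cal=cams.get_calibration(c); K=np.array(cal['camera_matrix']);k=cal['k1']
    d=np.array([(px[0]-K[0,2])/K[0,0],(px[1]-K[1,2])/K[1,1]]); u=d.copy()
    for _ in range(30): u=d/(1+k*(u@u))
    if 'mount' in cal:
        o=env.get_obs();M=np.array(cal['mount']);T=Rt(o)
        return T@M[:3,3]+np.array(o['tool_pos']), T@M[:3,:3]@np.array([*u,1])
    return np.array(cal['origin']),np.array(cal['rotation'])@np.array([*u,1])
def at_z(c,px,z):
    o,d=ray(c,px); return o+d*(z-o[2])/d[2]
E
python3 - <<'E'
from h import *
o=env.get_obs();print({k:np.round(v,3).tolist() for k,v in o.items()},env.pinch_z);print(Rt(o).round(3))
for c in ('top','scene'):
    save(c+'0.png',cams.capture(c))
    cal=cams.get_calibration(c);print(c,np.round(cal['origin'],3),np.round(cal['rotation'],2).tolist())
    for t in ('sample_vial_mid','small_vial_mid','read_button_top','read_mat'):
        for r in spotter.tip_of(c,t)[:3]: print(c,t,np.round(r['location'],1),r['score'].__round__(2),at_z(c,r['location'],{'s':.015,'r':.05}[t[0]] if t!='read_mat' else 0.).round(4))
E
```

```text
pics
{'clock': 0.0, 'joints': [1.113, 0.381, 1.298, -0.0, 1.464, -0.215], 'qvel': [0.0, -0.002, 0.0, 0.001, -0.0, 0.0], 'tau': [-0.001, -43.793, -22.456, 0.071, 0.035, -0.0], 'tool_pos': [0.132, 0.534, 0.238], 'ee_rot': [-0.701, 0.702, -0.086, 0.085], 'contact_force': [-0.056, -0.559, -0.533], 'torque': [-0.014, -0.029, -0.017], 'width': 0.088} 0.0187
[[ 0.971 -0.001  0.24 ]
 [-0.24  -0.001  0.971]
 [-0.    -1.    -0.001]]
top [0.454 0.142 1.492] [-0.02, 0.71, -0.7, 0.02]Traceback (most recent call last):
  File "<stdin>", line 7, in <module>
  File "h.py", line 15, in at_z
    o,d=ray(c,px); return o+d*(z-o[2])/d[2]
        ~~~^^^^^^
  File "h.py", line 13, in ray
    return np.array(cal['origin']),np.array(cal['rotation'])@np.array([*u,1])
                                   ~~~~~~~~~~~~~~~~~~~~~~~~~^~~~~~~~~~~~~~~~~
ValueError: matmul: Input operand 1 has a mismatch in its core dimension 0, with gufunc signature (n?,k),(k,m?)->(n?,m?) (size 3 is different from 4)
```

```bash
sed -i "s/np.array(cal\['rotation'\])@/qm(cal['rotation'])@/" h.py; cat >> h.py <<'E'
def qm(q): w,x,y,z=q; return R.from_quat([x,y,z,w]).as_matrix()
E
python3 - <<'E'
from h import *
for c in ('top','scene'):
    save(c+'0.png',cams.capture(c))
    cal=cams.get_calibration(c);print(c,np.round(cal['origin'],3),qm(cal['rotation']).round(2).tolist())
    for t in ('sample_vial_mid','small_vial_mid','read_button_top','read_mat'):
        for r in spotter.tip_of(c,t)[:3]: print(c,t,np.round(r['location'],1),r['score'].__round__(2),at_z(c,r['location'],{'s':.015,'r':.05}[t[0]] if t!='read_mat' else 0.).round(4))
E
```

```text
top [0.454 0.142 1.492] [[0.01, -1.0, 0.05], [-1.0, -0.01, -0.01], [0.01, -0.05, -1.0]]
top sample_vial_mid [221.7 165.4] 0.62 [0.6746 0.3005 0.015 ]
top sample_vial_mid [259.6 242.7] 0.46 [0.4609 0.1914 0.015 ]
top sample_vial_mid [209.7 253.6] 0.45 [0.4289 0.3287 0.015 ]
top small_vial_mid [296.6 231.8] 0.4 [0.4925 0.0894 0.015 ]
top read_button_top [275.8 209.7] 0.47 [0.5507 0.1477 0.05  ]
top read_mat [276.8 242.8] 0.8 [0.4613 0.1438 0.    ]
scene [-0.268  0.511  0.449] [[-0.43, -0.33, 0.84], [-0.9, 0.18, -0.39], [-0.03, -0.93, -0.38]]
scene sample_vial_mid [215.4 281.6] 0.68 [0.4371 0.3368 0.015 ]
scene sample_vial_mid [281.3 259.7] 0.59 [0.4558 0.1854 0.015 ]
scene sample_vial_mid [201.6 231.7] 0.5 [0.6799 0.2986 0.015 ]
scene read_button_top [277.5 219.1] 0.62 [0.5853 0.1336 0.05  ]
scene read_mat [294.7 256.6] 0.82 [0.4795 0.1416 0.    ]
scene read_mat [269.9 251.1] 0.54 [ 0.5304  0.1799 -0.    ]
```

View pics/top0.png

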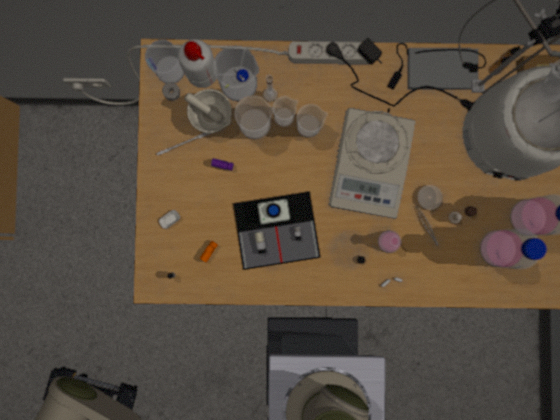

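View pics/scene0.png

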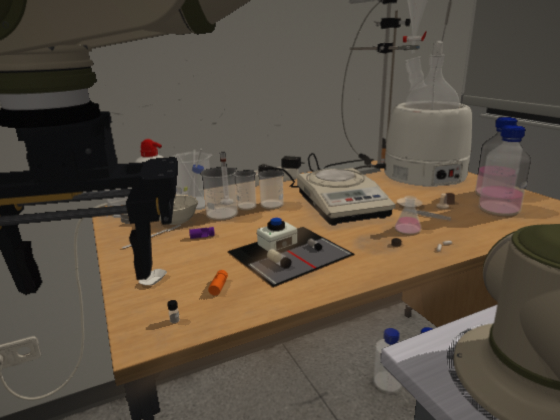

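```bash
python3 - <<'E'
from h import *
im=cv2.imread('pics/top0.png');cv2.imwrite('pics/top0c.png',cv2.resize(im[180:280,220:340],None,fx=6,fy=6,interpolation=cv2.INTER_CUBIC))
cal=cams.get_calibration('wrist');print(np.round(cal['mount'],3),np.round(cal['camera_matrix'],1),cal['k1'])
E
```

```text
[[-0.002  0.952  0.306 -0.08 ]
 [-0.001 -0.306  0.952 -0.146]
 [ 1.     0.001  0.001  0.   ]
 [ 0.     0.     0.     1.   ]] [[316.6   0.  278.9]
 [  0.  316.6 206.8]
 [  0.    0.    1. ]] 0.020404268907744338
```

View pics/top0c.png

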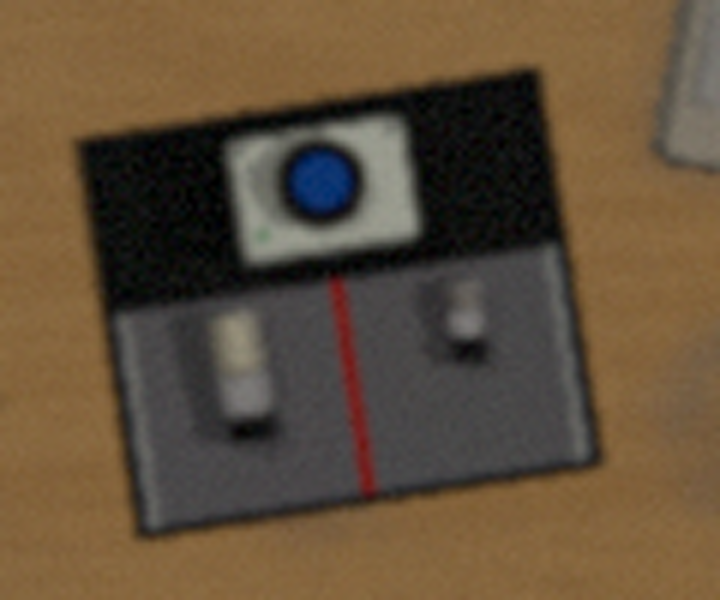

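The yellow vial with the black cap on the mat at (260,243) in the top view is the target. The purple one (221,165) and the orange one (209,253) are look-alikes lying off the mat. In the crop the target lies left of the red line, and the small vial lies on the right. Next I move over the mat for a wrist view.

{"name": "apply_moves", "arguments": {
  "series": [
    [[4.1, 0, -2.8, 0, 0, 0, 0.1], [4.1, 0, -2.8, 0, 0, 0, 0.1], [4.1, 0, -2.8, 0, 0, 0, 0.1], [4.1, 0, -2.8, 0, 0, 0, 0.1], [4.1, 0, -2.8, 0, 0, 0, 0.1], [4.1, 0, -2.8, 0, 0, 0, 0.1], [4.1, 0, -2.8, 0, 0, 0, 0.1], [4.1, 0, -2.8, 0, 0, 0, 0.1], [4.1, 0, -2.8, 0, 0, 0, 0.1], [4.1, 0, -2.8, 0, 0, 0, 0.1], [0, 0, 0, 0, 0.17, 0, 0.1], [0, 0, 0, 0, 0.17, 0, 0.1]]
  ],
  "newtons": 20
}}

```text
clock: 2.1
tool_pos: [0.4741, 0.1514, 0.2392]
ee_rot: [0.677, -0.675, 0.205, -0.207]
contact_force: [-0.4, -0.0, -0.8]
width: 0.0089
```

{"name": "apply_moves", "arguments": {
  "series": [
    [[0, 0, 0, 0, 0.17, 0, 0.1], [0, 0, 0, 0, 0.17, 0, 0.1], [0, 0, 0, 0, 0.17, 0, 0.1], [0, 0, 0, 0, 0.17, 0, 0.1], [0, 0, 0, 0, 0.17, 0, 0.1], [0, 0, 0, 0, 0, 0, 0.1]]
  ]
}}

```text
clock: 2.85
tool_pos: [0.4743, 0.1509, 0.2394]
ee_rot: [0.526, -0.523, 0.473, -0.475]
contact_force: [-0.1, -0.2, -0.3]
width: 0.0086
```

```bash
python3 - <<'E'
from h import *
o=env.get_obs();print(o['clock'],o['tool_pos'],o['contact_force'],o['width']);print(Rt(o).round(3))
save('w1.png',cams.capture('wrist'))
for t,z in (('sample_vial_mid',.015),('small_vial_mid',.0115),('read_button_top',.05),('read_mat',0)):
    for r in spotter.tip_of('wrist',t)[:3]: print(t,np.round(r['location'],1),round(r['score'],2),at_z('wrist',r['location'],z).round(4))
E
```

```text
2.85 [0.47433575 0.15090398 0.23942837] [-0.07549029 -0.2356331  -0.33387427] 0.00859118461392214
[[ 0.101  0.004  0.995]
 [-0.995  0.002  0.101]
 [-0.002 -1.     0.004]]
sample_vial_mid [267.  141.9] 0.93 [0.4576 0.1892 0.015 ]
sample_vial_mid [483.   58.4] 0.59 [0.6775 0.2992 0.015 ]
small_vial_mid [283.9 223.2] 0.62 [0.4881 0.0905 0.0115]
read_button_top [349.8 187.6] 0.82 [0.5528 0.1535 0.05  ]
```

View pics/w1.png

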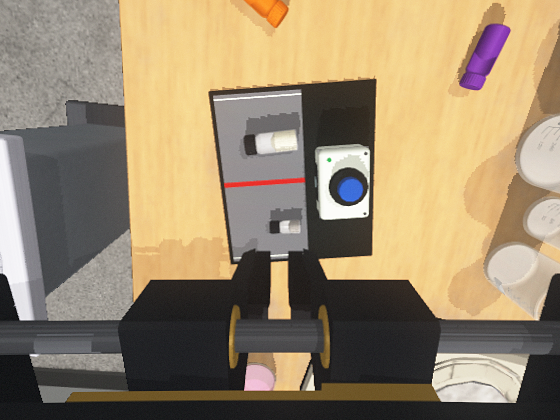

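```bash
cat >> h.py <<'E'
def redline(im,z=.003):
    a=im.astype(int); m=(a[...,0]>110)&(a[...,1]<70)&(a[...,2]<70); 
    n,l,s,c=cv2.connectedComponentsWithStats(m.astype(np.uint8)); 
    s[0,4]=0; m=l==np.argmax(s[:,4])
    p=np.argwhere(m)[:,::-1].astype(float)
    w=np.array([at_z('wrist',q,z)[:2] for q in p]); c=w.mean(0);d=np.linalg.svd(w-c)[2][0]; d*=np.sign(d[0]); t=(w-c)@d
    c=c+d*(t.min()+t.max())/2
    return c,d,t.max()-t.min()
def vial(cam='wrist',near=None,z=.015):
    out=[]
    for r in spotter.silhouettes(cam,'sample_vial'):
        p=np.argwhere(r['region'])[:,::-1].astype(float)
        w=np.array([at_z(cam,q,z)[:2] for q in p]);
        box=cv2.minAreaRect((w*1000).astype(np.float32))
        c=w.mean(0);d=np.linalg.svd(w-c,full_matrices=False)[2][0];d*=np.sign(d[0])
        out.append((round(r['score'],2),c,np.array(box[0])/1000,box[1],np.arctan2(d[1],d[0])))
    return out
E
python3 - <<'E'
from h import *
im=cams.capture('wrist')
c,d,L=redline(im); O=c+d*0.008; y=np.array([-d[1],d[0]])
print('line mid',c,'yaw',np.arctan2(d[1],d[0]),'len',L,'origin',O)
for v in vial(): print(v, 'mat xy',(v[2]-O)@d,(v[2]-O)@y)
for t,z in (('sample_vial_mid',.015),('small_vial_mid',.0115),('read_button_top',.05)):
    for r in spotter.tip_of('wrist',t)[:1]:
        p=at_z('wrist',r['location'],z)[:2]; print(t,p,'mat',(p-O)@d,(p-O)@y)
E
python3 -c "
import cv2;im=cv2.imread('pics/w1.png');cv2.imwrite('pics/w1c.png',cv2.resize(im[80:270,200:390],None,fx=3,fy=3,interpolation=cv2.INTER_CUBIC))"
```

```text
line mid [0.45854449 0.13859289] yaw 0.16987067355615684 len 0.100828803621997 origin [0.46642934 0.13994533]Traceback (most recent call last):
  File "<stdin>", line 5, in <module>
  File "h.py", line 29, in vial
    w=np.array([at_z(cam,q,z)[:2] for q in p]);
                ~~~~^^^^^^^^^
  File "h.py", line 15, in at_z
    o,d=ray(c,px); return o+d*(z-o[2])/d[2]
        ~~~^^^^^^
  File "h.py", line 11, in ray
    o=env.get_obs();M=np.array(cal['mount']);T=Rt(o)
ValueError: time passes only in moves, steps and waits
```

View pics/w1c.png

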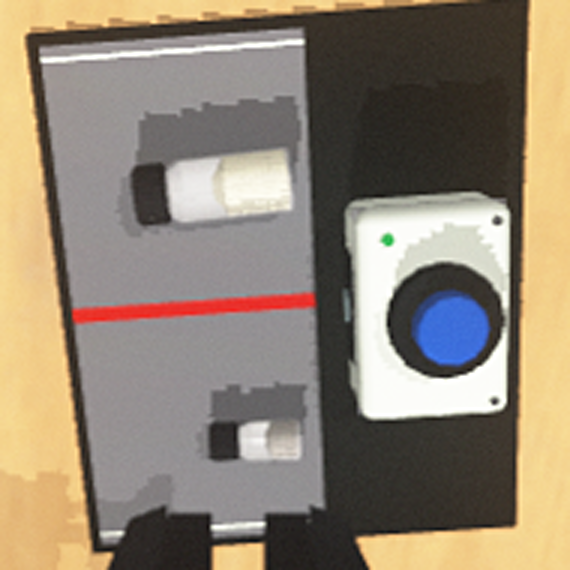

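```bash
sed -i "s/o=env.get_obs();M=/o=OBS();M=/" h.py; cat >> h.py <<'E'
_c=[]
def OBS():
    if not _c: _c.append(env.get_obs())
    return _c[0]
def look(name):
    o=OBS();im=cams.capture('wrist');save(name,im)
    print('t',o['clock'],'tcp',np.round(o['tool_pos'],4),'F',np.round(o['contact_force'],1),'toolyaw z',np.arctan2(Rt(o)[1,2],Rt(o)[0,2]).round(4))
    return im
O=np.array([.46643,.13995]);YAW=.1699
def mat(p):
    d=np.array([np.cos(YAW),np.sin(YAW)]);y=np.array([-d[1],d[0]]);q=np.array(p)[:2]-O;return np.array([q@d,q@y]).round(4)
E
python3 - <<'E'
from h import *
im=look('w2.png')
print(redline(im))
for v in vial(): print(v, 'mat xy',mat(v[1]),mat(v[2]))
for t,z in (('sample_vial_mid',.015),('small_vial_mid',.0115),('read_button_top',.05)):
    for r in spotter.tip_of('wrist',t)[:1]:
        p=at_z('wrist',r['location'],z)[:2]; print(t,p,'mat',mat(p))
print(mat(OBS()['tool_pos']),'tool')
E
```

```text
t 3.2 tcp [0.4743 0.1509 0.2394] F [ 1.1 -0.4  0.5] toolyaw z 0.101
(array([0.45855823, 0.13859233]), array([0.98553294, 0.16948401]), np.float64(0.1008304769461163))Traceback (most recent call last):
  File "<stdin>", line 4, in <module>
  File "h.py", line 29, in vial
    w=np.array([at_z(cam,q,z)[:2] for q in p]);
                ~~~~^^^^^^^^^
  File "h.py", line 15, in at_z
    o,d=ray(c,px); return o+d*(z-o[2])/d[2]
        ~~~^^^^^^
  File "h.py", line 7, in ray
    cal=cams.get_calibration(c); K=np.array(cal['camera_matrix']);k=cal['k1']
ValueError: time passes only in moves, steps and waits
```

```bash
sed -i "s/cal=cams.get_calibration(c); K/cal=CAL(c); K/" h.py; cat >> h.py <<'E'
_k={}
def CAL(c):
    if c not in _k: _k[c]=cams.get_calibration(c)
    return _k[c]
E
python3 - <<'E'
from h import *
im=look('w3.png')
for v in vial(): print(v, 'mat xy',mat(v[1]),mat(v[2]))
for t,z in (('sample_vial_mid',.015),('small_vial_mid',.0115),('read_button_top',.05)):
    for r in spotter.tip_of('wrist',t)[:1]:
        p=at_z('wrist',r['location'],z)[:2]; print(t,p,'mat',mat(p))
print(mat(OBS()['tool_pos']),'tool')
E
```

```text
t 3.3 tcp [0.4743 0.1509 0.2394] F [-0.1 -0.1 -0.3] toolyaw z 0.1005
(0.97, array([0.44792062, 0.32118592]), array([0.44457413, 0.32526834]), (22.44656753540039, 40.88429260253906), np.float64(-0.18839175768004693)) mat xy [0.0124 0.1818] [0.0098 0.1863]
(0.8, array([0.46168765, 0.18969597]), array([0.46118158, 0.18930579]), (61.03936767578125, 23.990291595458984), np.float64(0.21302463116480597)) mat xy [0.0037 0.0498] [0.0032 0.0495]
(0.63, array([0.67881645, 0.30130549]), array([0.67885858, 0.29987845]), (65.09516906738281, 27.747512817382812), np.float64(1.3368882890215439)) mat xy [0.2366 0.1231] [0.2364 0.1217]
sample_vial_mid [0.46128326 0.18647556] mat [0.0028 0.0467]
small_vial_mid [0.48726308 0.08607309] mat [ 0.0114 -0.0566]
read_button_top [0.55136446 0.15340343] mat [ 0.086  -0.0011]
[0.0096 0.0095] tool
```

{"name": "apply_moves", "arguments": {
  "series": [
    [[0, 0, 0, 0, -0.09, 0, 0.1], [-4.6, 0, -0.1, 0, 0, 0, 0.1], [0, 5, 0, 0, 0, 0, 0.1], [0, 5, 0, 0, 0, 0, 0.1], [0, 5, 0, 0, 0, 0, 0.1], [0, 4.5, 0, 0, 0, 0, 0.1], [0, 0, 0, 0, 0, 0, 0.1]]
  ]
}}

```text
clock: 4.42
tool_pos: [0.4672, 0.1981, 0.0407]
ee_rot: [0.549, -0.543, 0.447, -0.451]
contact_force: [0.7, 1.3, 0.8]
width: 0.0084
```

```bash
python3 - <<'E'
from h import *
im=look('w4.png')
print(Rt(OBS()).round(3).tolist(),mat(OBS()['tool_pos']),'tool')
for v in vial(): print(v, 'mat xy',mat(v[1]),mat(v[2]))
E
```

```text
t 4.425 tcp [0.4672 0.1981 0.0407] F [0.7 1.3 0.8] toolyaw z 0.1938
[[0.193, 0.009, 0.981], [-0.981, 0.003, 0.193], [-0.001, -1.0, 0.01]] [0.0106 0.0572] tool
(0.9, array([0.45207744, 0.31778804]), array([0.45100162, 0.3149014 ]), (34.4062385559082, 17.533140182495117), np.float64(0.10750825540135227)) mat xy [0.0159 0.1777] [0.0144 0.175 ]
(0.66, array([0.45681873, 0.19151024]), array([0.46101501, 0.18891641]), (63.342472076416016, 26.937402725219727), np.float64(0.33488541131292665)) mat xy [-0.0008  0.0524] [0.0029 0.0492]
```

View pics/w4.png

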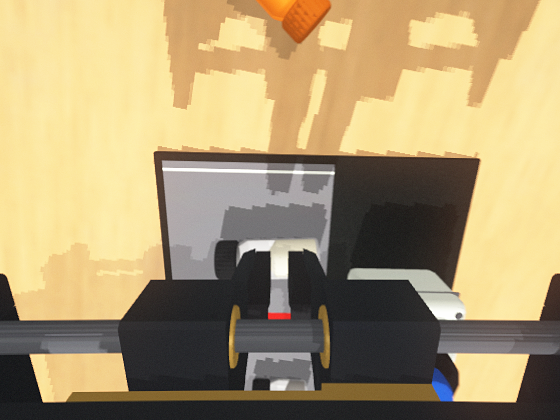

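{"name": "apply_moves", "arguments": {
  "series": [
    [[0.2, 0.8, -0.2, -0.01, 0, 0, 0.1], [0, 0.35, 0, 0, 0, 0, 0.1], [0, 0, 0, 0, 0, 0, 0.1]]
  ]
}}

```text
clock: 4.9
tool_pos: [0.4696, 0.1963, 0.0353]
ee_rot: [0.55, -0.542, 0.447, -0.452]
contact_force: [0.3, -0.7, -0.6]
width: 0.0087
```

{"name": "apply_moves", "arguments": {
  "series": [
    [[0, 0.15, 0, 0, 0, 0, 0.1]]
  ]
}}

```text
clock: 5.03
tool_pos: [0.4698, 0.1964, 0.0342]
ee_rot: [0.55, -0.542, 0.446, -0.452]
contact_force: [0.3, 0.2, -0.3]
width: 0.0089
```

{"name": "apply_moves", "arguments": {
  "series": [
    [[0, 0.1, 0, 0, 0, 0, 0.1]]
  ]
}}

```text
clock: 5.15
tool_pos: [0.4699, 0.1964, 0.0333]
ee_rot: [0.55, -0.542, 0.446, -0.452]
contact_force: [-0.1, -0.3, 0.2]
width: 0.009
```

{"name": "apply_moves", "arguments": {
  "series": [
    [[0, 0.3, -0.5, 0, 0, 0, 0.1], [0, 0.1, 0, 0, 0, 0, 0.1]]
  ]
}}

```text
clock: 5.4
tool_pos: [0.4645, 0.1954, 0.029]
ee_rot: [0.55, -0.542, 0.446, -0.452]
contact_force: [-0.3, -0.8, -0.2]
width: 0.009
```

```bash
python3 - <<'E'
from h import *
o=OBS();print(Rt(o).round(4).tolist(),o['tool_pos'],mat(o['tool_pos']),'tool')
E
```

```text
[[0.1929, 0.0135, 0.9811], [-0.9812, 0.0033, 0.1928], [-0.0007, -0.9999, 0.0139]] [0.46453521 0.19540675 0.02896193] [0.0075 0.055 ] tool
```

{"name": "apply_moves", "arguments": {
  "series": [
    [[0, 0, 0, -0.02, 0, 0, 0.1], [0, 0, 0, 0, 0, 0, 0.1]]
  ]
}}

```text
clock: 5.65
tool_pos: [0.4646, 0.1954, 0.0289]
ee_rot: [-0.544, 0.548, -0.451, 0.447]
contact_force: [0.1, 0.7, 0.4]
width: 0.0092
```

```bash
python3 - <<'E'
from h import *
o=OBS();print(Rt(o).round(4).tolist(),o['tool_pos'],mat(o['tool_pos']),'tool')
E
```

```text
[[0.1928, -0.0075, 0.9812], [-0.9812, -0.0008, 0.1928], [-0.0007, -1.0, -0.0076]] [0.46461682 0.19540506 0.02888931] [0.0076 0.055 ] tool
```

{"name": "apply_moves", "arguments": {
  "series": [
    [[0, 0.1, 0, 0.007, 0, 0, 0.1]]
  ]
}}

```text
clock: 5.78
tool_pos: [0.4648, 0.1955, 0.0279]
ee_rot: [0.546, -0.546, 0.449, -0.449]
contact_force: [0.0, -0.2, 0.4]
width: 0.009
```

{"name": "apply_moves", "arguments": {
  "series": [
    [[0, 0.1, 0, 0, 0, 0, 0.1]]
  ]
}}

```text
clock: 5.9
tool_pos: [0.4648, 0.1954, 0.0271]
ee_rot: [0.546, -0.546, 0.449, -0.449]
contact_force: [-2.7, -0.9, 12.9]
width: 0.0086
```

{"name": "apply_moves", "arguments": {
  "series": [
    [[0, 0.1, 0, 0, 0, 0, 0.1]]
  ]
}}

```text
clock: 6.02
tool_pos: [0.4648, 0.1955, 0.027]
ee_rot: [0.547, -0.546, 0.449, -0.449]
contact_force: [-3.4, -1.3, 17.7]
width: 0.0087
```

{"name": "apply_moves", "arguments": {
  "series": [
    [[0.4, 0.03, 0, 0, 0, 0, 0.1], [0.4, 0.03, 0, 0, 0, 0, 0.1], [0.4, 0.03, 0, 0, 0, 0, 0.1]]
  ]
}}

```text
clock: 6.4
tool_pos: [0.4673, 0.1836, 0.0273]
ee_rot: [0.547, -0.545, 0.448, -0.45]
contact_force: [-0.7, -0.0, 6.9]
width: 0.0087
```

```bash
python3 - <<'E'
from h import *
im=look('w5.png');save('w5c.png',cv2.resize(im[200:350,150:380],None,fx=3,fy=3))
print(mat(OBS()['tool_pos']),'tool',Rt(OBS())[2].round(4))
for v in vial(): print(v, 'mat xy',mat(v[1]),mat(v[2]))
E
```

```text
t 6.4 tcp [0.4673 0.1836 0.0273] F [-0.7 -0.   6.9] toolyaw z 0.1948
[0.0082 0.0428] tool [-5.0e-04 -1.0e+00  2.8e-03]
(0.68, array([0.46012601, 0.18598722]), array([0.46226743, 0.18300659]), (63.931922912597656, 26.66751480102539), np.float64(0.26952022641035045)) mat xy [0.0016 0.0464] [0.0032 0.0431]
```

View pics/w5c.png

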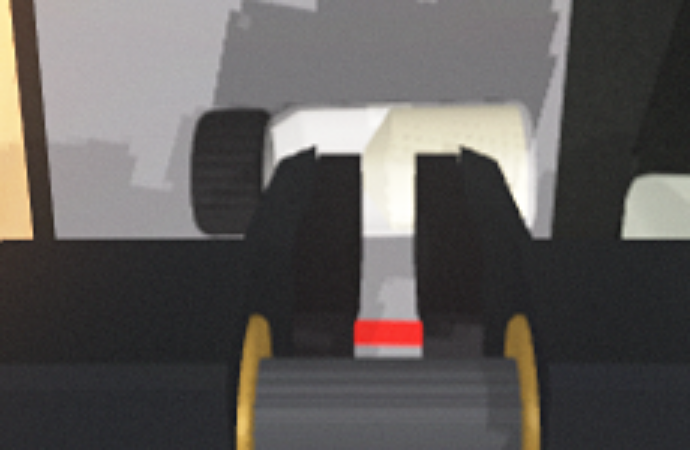

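{"name": "apply_moves", "arguments": {
  "series": [
    [[0.4, 0.03, 0, 0, 0, 0, 0.1], [0.4, 0.03, 0, 0, 0, 0, 0.1], [0.4, 0.03, 0, 0, 0, 0, 0.1], [0, -0.6, 0, 0, 0, 0, 0.1], [-1.1, -0.1, 0, 0, 0, 0, 0.1], [0, 0, 0, 0, 0, 0, 0.1]]
  ]
}}

```text
clock: 7.25
tool_pos: [0.4677, 0.1824, 0.0343]
ee_rot: [0.547, -0.545, 0.449, -0.45]
contact_force: [0.3, 1.3, 0.4]
width: 0.0088
```

```bash
cat > st.py <<'E'
import sys
from h import *
im=look(sys.argv[1]);save('c'+sys.argv[1],cv2.resize(im[200:350,150:380],None,fx=3,fy=3))
print(mat(OBS()['tool_pos']),'tool',Rt(OBS())[2].round(4))
for v in vial():
    m=mat(v[2])
    if abs(m[1])<.08: print(v, 'mat xy',mat(v[1]),m)
E
python3 st.py w6.png
```

```text
t 7.25 tcp [0.4677 0.1824 0.0343] F [0.3 1.3 0.4] toolyaw z 0.1938
[0.0084 0.0416] tool [-6.0e-04 -1.0e+00  3.5e-03]
(0.85, array([0.46027933, 0.17939245]), array([0.46373547, 0.17652203]), (63.07371139526367, 26.29519271850586), np.float64(0.29907389521423744)) mat xy [0.0006 0.0399] [0.0035 0.0365]
```

View pics/cw6.png

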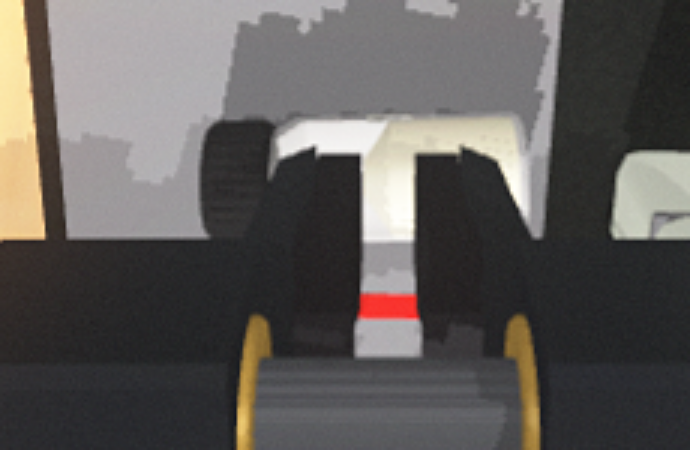

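{"name": "apply_moves", "arguments": {
  "series": [
    [[-0.15, 0.6, 0, 0, 0, 0, 0.1], [0, 0.05, 0, 0, 0, 0, 0.1]]
  ]
}}

```text
clock: 7.6
tool_pos: [0.4676, 0.1835, 0.0273]
ee_rot: [0.547, -0.545, 0.449, -0.45]
contact_force: [-0.3, -0.5, 5.0]
width: 0.0089
```

Light contact at 5 N. This stroke goes from an offset of about +6 to −6.

{"name": "apply_moves", "arguments": {
  "series": [
    [[0.4, 0.03, 0, 0, 0, 0, 0.1], [0.4, 0.03, 0, 0, 0, 0, 0.1], [0.4, 0.03, 0, 0, 0, 0, 0.1], [0.4, 0.03, 0, 0, 0, 0, 0.1], [0.4, 0.03, 0, 0, 0, 0, 0.1], [0.4, 0.03, 0, 0, 0, 0, 0.1], [0, -0.6, 0, 0, 0, 0, 0.1], [-1.2, -0.1, 0, 0, 0, 0, 0.1], [0, 0, 0, 0, 0, 0, 0.1]]
  ]
}}

```text
clock: 8.72
tool_pos: [0.4704, 0.1709, 0.0345]
ee_rot: [0.547, -0.544, 0.449, -0.451]
contact_force: [0.3, -0.2, 0.7]
width: 0.009
```

```bash
python3 st.py w7.png
```

```text
t 8.725 tcp [0.4704 0.1709 0.0345] F [ 0.3 -0.2  0.7] toolyaw z 0.1927
[0.0091 0.0298] tool [-4.0e-04 -1.0e+00  5.2e-03]
(0.66, array([0.46375228, 0.16717511]), array([0.4667471 , 0.16434195]), (63.896583557128906, 26.38201141357422), np.float64(0.2974078915687597)) mat xy [0.002  0.0273] [0.0044 0.024 ]
```

View pics/cw7.png

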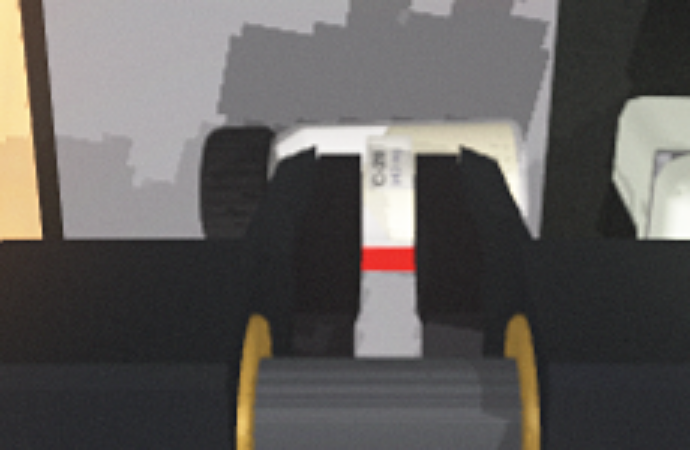

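Vial is at y = +24 mm and has turned, with the label now showing. Next stroke, levelling the fingers slightly.

{"name": "apply_moves", "arguments": {
  "series": [
    [[-0.05, 0.6, 0, -0.006, 0, 0, 0.1], [0, 0.07, 0, 0, 0, 0, 0.1]]
  ]
}}

```text
clock: 9.07
tool_pos: [0.4705, 0.1709, 0.0273]
ee_rot: [-0.545, 0.546, -0.45, 0.449]
contact_force: [-1.1, 0.1, 6.1]
width: 0.0089
```

{"name": "apply_moves", "arguments": {
  "series": [
    [[0.4, 0.03, 0, 0, 0, 0, 0.1], [0.4, 0.03, 0, 0, 0, 0, 0.1], [0.4, 0.03, 0, 0, 0, 0, 0.1], [0.4, 0.03, 0, 0, 0, 0, 0.1], [0.4, 0.03, 0, 0, 0, 0, 0.1], [0.4, 0.03, 0, 0, 0, 0, 0.1], [0, -0.6, 0, 0, 0, 0, 0.1], [-1.25, -0.1, 0, 0, 0, 0, 0.1], [0, 0, 0, 0, 0, 0, 0.1]]
  ]
}}

```text
clock: 10.2
tool_pos: [0.4731, 0.1594, 0.0345]
ee_rot: [0.546, -0.545, 0.45, -0.45]
contact_force: [0.4, 0.7, -0.5]
width: 0.009
```

```bash
python3 st.py w8.png
```

```text
t 10.2 tcp [0.4731 0.1594 0.0345] F [ 0.4  0.7 -0.5] toolyaw z 0.1917
[0.0098 0.0181] tool [-2.e-04 -1.e+00  2.e-04]
(0.94, array([0.46650895, 0.15434696]), array([0.46957748, 0.15093213]), (64.12301635742188, 28.249345779418945), np.float64(0.2819798335727673)) mat xy [0.0025 0.0142] [0.005  0.0103]
```

View pics/cw8.png

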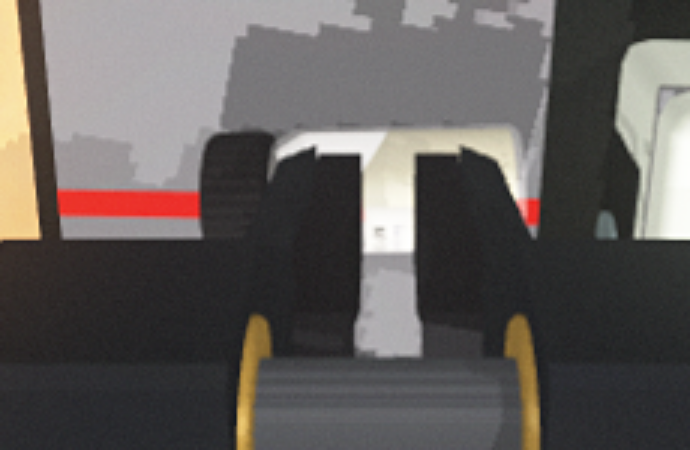

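{"name": "apply_moves", "arguments": {
  "series": [
    [[0.1, 0.6, -0.2, 0, 0, 0, 0.1], [0, 0.07, 0, 0, 0, 0, 0.1]]
  ]
}}

```text
clock: 10.55
tool_pos: [0.4713, 0.1574, 0.0273]
ee_rot: [-0.545, 0.546, -0.45, 0.45]
contact_force: [-1.7, -0.4, 6.8]
width: 0.0087
```

{"name": "apply_moves", "arguments": {
  "series": [
    [[0.4, 0.03, 0, 0, 0, 0, 0.1], [0.4, 0.03, 0, 0, 0, 0, 0.1], [0.4, 0.03, 0, 0, 0, 0, 0.1], [0.4, 0.03, 0, 0, 0, 0, 0.1], [0.4, 0.03, 0, 0, 0, 0, 0.1], [0, 0.0, 0, 0, 0, 0, 0.1], [0, -0.6, 0, 0, 0, 0, 0.1], [0, -5, 0, 0, 0, 0, 0.1], [-3, -5, 0, 0, 0, 0, 0.1], [0, -5, 0, 0, 0, 0, 0.1], [0, -2, 0, 0, 0, 0, 0.1], [0, 0, 0, 0, 0, 0, 0.1]]
  ]
}}

```text
clock: 12.05
tool_pos: [0.4691, 0.1671, 0.2093]
ee_rot: [0.545, -0.545, 0.45, -0.45]
contact_force: [0.6, -1.2, -0.7]
width: 0.0091
```

```bash
cat > st2.py <<'E'
import sys
from h import *
im=look(sys.argv[1]);save('c'+sys.argv[1],cv2.resize(im[60:290,180:460],None,fx=2.5,fy=2.5,interpolation=cv2.INTER_CUBIC))
c,d,L=redline(im);print('line',mat(c),np.arctan2(d[1],d[0]),L)
print(mat(OBS()['tool_pos']),'tool',Rt(OBS())[2].round(4))
for v in vial():
    m=mat(v[2])
    if abs(m[1])<.08: print(v, 'mat xy',mat(v[1]),m)
for t,z in (('sample_vial_mid',.015),('small_vial_mid',.0115),('read_button_top',.05)):
    for r in spotter.tip_of('wrist',t)[:1]:
        p=at_z('wrist',r['location'],z)[:2]; print(t,p,'mat',mat(p))
E
python3 st2.py w9.png
```

```text
t 12.05 tcp [0.4691 0.1671 0.2093] F [ 0.6 -1.2 -0.7] toolyaw z 0.1904
line [-0.0418 -0.0001] 0.19095912312777819 0.03264060668031303
[0.0072 0.0264] tool [-5.e-04 -1.e+00  4.e-04]
(0.77, array([0.47209179, 0.14085321]), array([0.47161395, 0.14102466]), (60.12664031982422, 23.59518814086914), np.float64(0.21260644250234906)) mat xy [ 0.0057 -0.0001] [0.0053 0.0002]
sample_vial_mid [0.43704744 0.33117971] mat [0.0034 0.1934]
small_vial_mid [0.48987259 0.08876558] mat [ 0.0145 -0.0544]
read_button_top [0.55573733 0.15023151] mat [ 0.0898 -0.005 ]
```

View pics/cw9.png

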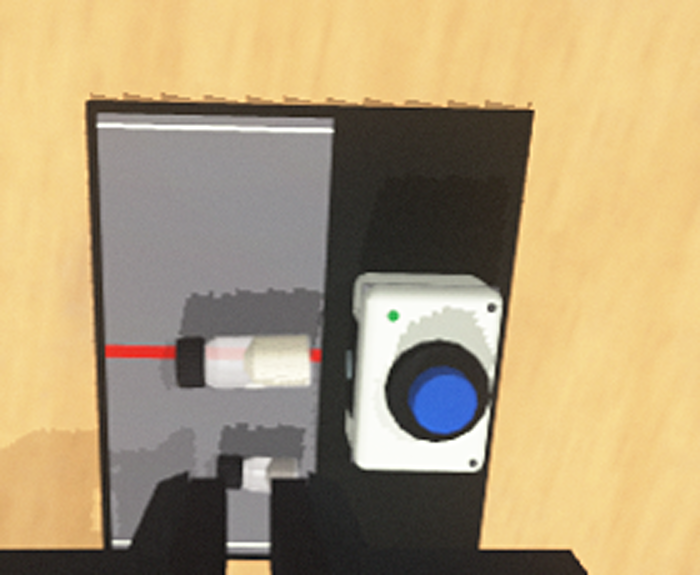

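The vial lies centred on the line (mat y about 0, x about +5 mm), at about 0.04 rad to it and with its base to the reader. Now the button.

{"name": "apply_moves", "arguments": {
  "series": [
    [[1.4, 0, 3.9, 0, 0, 0, 0], [1.4, 0, 3.9, 0, 0, 0, 0], [0, 4, 0, 0, 0, 0, 0], [0, 4, 0, 0, 0, 0, 0], [0, 0, 0, 0, 0, 0, 0]]
  ]
}}

```text
clock: 12.92
tool_pos: [0.5512, 0.153, 0.1199]
ee_rot: [-0.542, 0.548, -0.454, 0.447]
contact_force: [-0.2, -0.4, 0.2]
width: 0.0005
```

```bash
cat > st3.py <<'E'
import sys
from h import *
im=look(sys.argv[1]); print(mat(OBS()['tool_pos']),'tool')
for r in spotter.tip_of('wrist','read_button_top')[:1]:
    for z in (.05,.06): print(r['location'],mat(at_z('wrist',r['location'],z)))
a=im.astype(int);m=(a[...,2]>120)&(a[...,0]<90)&(a[...,1]<140)
n,l,s,c=cv2.connectedComponentsWithStats(m.astype(np.uint8))
for i in range(1,n):
    if s[i,4]>60: print(s[i],c[i],[mat(at_z('wrist',c[i],z)).tolist() for z in (.05,.06)])
cv2.imwrite('pics/x.png',0*im)
im=cams.capture('top')
for r in spotter.tip_of('top','read_button_top')[:1]:
    for z in (.05,.06): print('top',r['location'],mat(at_z('top',r['location'],z)))
E
python3 st3.py w10.png
```

```text
t 12.925 tcp [0.5512 0.153  0.1199] F [-0.2 -0.4  0.2] toolyaw z 0.1892
[ 0.0858 -0.0015] tool
[277.5, 226.4] [ 0.0841 -0.006 ]
[277.5, 226.4] [ 0.0841 -0.0021]
[ 261  206   37   39 1125] [278.848      224.92888889] [[0.085, -0.0048], [0.0851, -0.0009]]
```

View pics/w10.png

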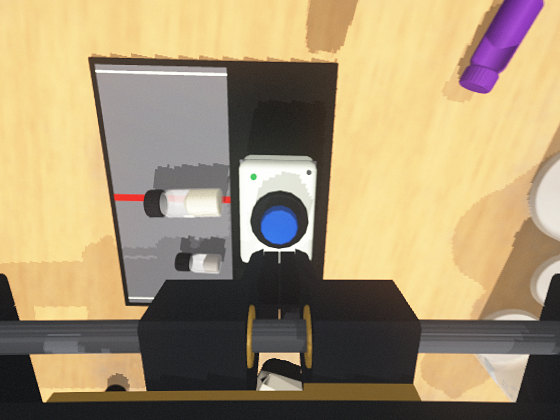

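{"name": "apply_moves", "arguments": {
  "series": [
    [[0, 4, 0, 0, 0, 0, 0], [0, 0.8, 0, 0, 0, 0, 0], [0, 0, 0, 0, 0, 0, 0]]
  ]
}}

```text
clock: 13.5
tool_pos: [0.5556, 0.1538, 0.0806]
ee_rot: [0.547, -0.544, 0.449, -0.452]
contact_force: [-0.1, -0.5, 0.1]
width: 0.0006
```

{"name": "apply_moves", "arguments": {
  "series": [
    [[0, 0.4, 0, 0, 0, 0, 0], [0, 0.3, 0, 0, 0, 0, 0]]
  ]
}}

```text
clock: 13.75
tool_pos: [0.5568, 0.1539, 0.0758]
ee_rot: [0.548, -0.542, 0.448, -0.453]
contact_force: [-0.1, -0.9, -0.2]
width: 0.0005
```

{"name": "apply_moves", "arguments": {
  "series": [
    [[0, 0.3, 0, 0, 0, 0, 0]]
  ]
}}

```text
clock: 13.88
tool_pos: [0.5571, 0.154, 0.0731]
ee_rot: [0.548, -0.542, 0.447, -0.453]
contact_force: [-0.3, -0.7, 0.3]
width: 0.0004
```

{"name": "apply_moves", "arguments": {
  "series": [
    [[0, 0.4, -0.6, -0.015, 0, 0, 0], [0, 0.4, 0, 0, 0, 0, 0]]
  ]
}}

```text
clock: 14.12
tool_pos: [0.5506, 0.1528, 0.0648]
ee_rot: [-0.544, 0.547, -0.451, 0.449]
contact_force: [-2.1, -0.6, 3.2]
width: 0.0006
```

{"name": "apply_moves", "arguments": {
  "series": [
    [[0, 0.3, 0, 0, 0, 0, 0]]
  ]
}}

```text
clock: 14.25
tool_pos: [0.5506, 0.1527, 0.0618]
ee_rot: [-0.544, 0.547, -0.451, 0.449]
contact_force: [-1.4, -0.5, 3.4]
width: 0.0003
```

{"name": "apply_moves", "arguments": {
  "series": [
    [[0, 0.3, 0, 0, 0, 0, 0]]
  ]
}}

```text
clock: 14.38
tool_pos: [0.5507, 0.1527, 0.0608]
ee_rot: [-0.544, 0.547, -0.451, 0.45]
contact_force: [-13.0, -0.8, 38.7]
width: 0.0007
```

Force rose from 3.4 N (spring) to 38.7 N, so the button is at its stop. I release it and lift clear.

{"name": "apply_moves", "arguments": {
  "series": [
    [[0, -0.2, 0, 0, 0, 0, 0], [0, -3, 0, 0, 0, 0, 0], [0, -5, 0, 0, 0, 0, 0], [-3, -5, -3, 0, 0, 0, 0], [0, -3, -3, 0, 0, 0, 0], [0, 0, 0, 0, 0, 0, 0], [0, 0, 0, 0, 0, 0, 0]]
  ]
}}

```text
clock: 15.25
tool_pos: [0.4878, 0.1705, 0.2243]
ee_rot: [-0.544, 0.546, -0.451, 0.45]
contact_force: [0.2, 0.3, -0.6]
width: 0.0005
```

```bash
python3 st2.py w11.png
```

```text
t 15.25 tcp [0.4878 0.1705 0.2243] F [ 0.2  0.3 -0.6] toolyaw z 0.1897
line [-0.0424 -0.0002] 0.1915930881944297 0.03154892420278643
[0.0263 0.0265] tool [ 0.0011 -1.     -0.0032]
(0.67, array([0.47196437, 0.14117412]), array([0.47146246, 0.14126524]), (61.40802001953125, 25.643396377563477), np.float64(0.22215656867189837)) mat xy [0.0057 0.0003] [0.0052 0.0004]
sample_vial_mid [0.67760429 0.29939326] mat [0.2351 0.1214]
small_vial_mid [0.49221366 0.09080405] mat [ 0.0171 -0.0528]
read_button_top [0.55189483 0.15066508] mat [ 0.086  -0.0039]
```

View pics/cw11.png

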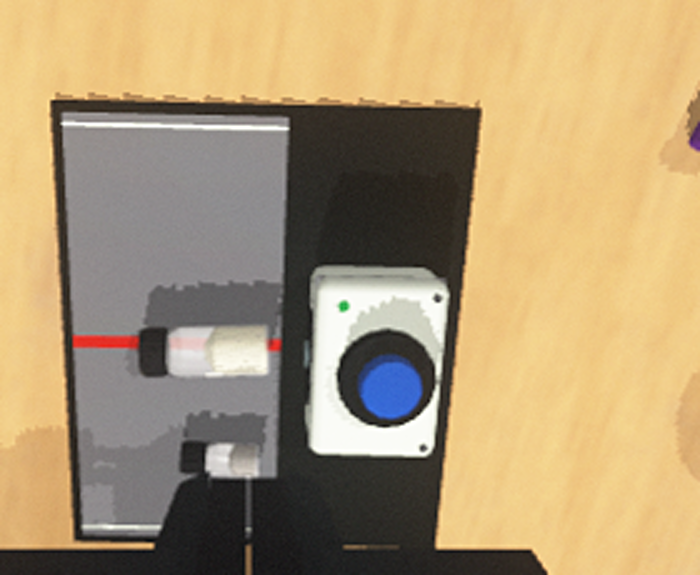

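```bash
python3 -c "
from rig import ticket; print(ticket.job_done())"
```

```text
the job is handed in; nothing more can be done
None
```

I rolled the larger vial onto the red line in four fingertip strokes, then pressed the blue button to its stop and released it. I handed the job in at about 15.6 s on the robot's clock, with the gripper clear of everything; no verdict was reported.

**Vial:** The last wrist picture has its centre about 0.4 mm to the side of the line and about 5 mm along it. Its axis is within about 0.05 rad of the line, and its base faces the reader. I never lifted it.

**Button:** The force rose from 3.4 N on the spring to 38.7 N at the stop. That was harder than needed, though the shut fingertips did the pressing, not the gripper's body. In the last picture the button stands proud of its rim, but I had no direct reading of its travel.

**Checks that disagreed:**
- **Small vial:** The network's point for it drifted by up to about 7 mm between views. I put this down to changing view angle and the fingers close by in the view, since nothing went near it and it looks unmoved.
- **Vial centre:** In the last two high views the network's best point for the sample vial was one of the coloured look-alikes. I used the vial's outline for the position above instead.
- **Red line:** With the vial covering part of it, the last line fit saw only the far end, so its angle read 0.19 rad against 0.17 rad when the line was clear. I kept the earlier value.

I did not re-measure the bystanders at the end; the arm passed well away from them.

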